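# Put the mixed-up gauging holders right

### The arm

A 6-joint arm with a two-finger parallel gripper is mounted at the origin on a cart in front of the work surface, level with it; the furniture and walls round the work are solid. World frame = base frame: x ahead of the robot, y to its left, z up, the work surface at z = 0. Lengths are in mm, angles in rad, forces in N, time in s.
With the tool pointing down it reaches from about 350 to 1000 mm from the base axis. Payload 7.1 kg.
Tool frame: the origin (TCP) lies midway between the tips of the shut fingers; the grasp point (between the pads) lies 19 mm behind it; z points along the fingers, y is the line along which they close (so a half turn about z gives the same grasp; the last joint's range is limited). The gripper opens to 85 mm and grips with 20 to 120 N. Pads are 22 mm wide; open, the fingers measure 114 mm over their backs; the gripper's body (76 mm by 85 mm) begins 54 mm behind the grasp point. The pads swing forward as they close: fully open they stand 13 mm farther back than shut.
Start: joints at [-1.33, 0.423, 1.63, -0, 1.089, -0.019], TCP at [160.573, -604.004, 231.319] pointing down, gripper open.
Joint ranges: [-3, 3], [-0.9, 2.11], [0.09, 2.58], [-1.31, 4.45], [0.11, 2.69], [-2.54, 2.54]. Speed limits (rad/s): [2.39, 2.39, 3.01, 3.14, 3.14, 3.14].

### API

Orientations are given as a unit quaternion [w, x, y, z].
In Python, from workcell import sensors, camera, hand_in gives the robot as it stands.
- The arm moves only by the tool carry_out, never from a script. Its argument "series" is a list of rows, each a list of 2 entries, a list of its own where there are three numbers: the shift along the tool's x, y, z in mm, then the turn, a rotation vector about the tool's x, y, z in rad. In form: [[[dx, dy, dz], [wx, wy, wz]], ...]. A call has 1 to 5 rows; each row shifts and turns the commanded pose from where the row before left it, along the tool's axes as they then stand; what a row does not reach is not made up. A row lasts 1/10 s, in which the tool goes at most 50 mm and 8.59 degrees, less where a joint would pass 70% of its speed; a pose out of reach is approached as far as the arm can. A call with a gripper value outside its range is refused whole. "gripper" is the finger opening in mm, from 0 to 85.4, set as the call begins (left out, the last holds). The fingers move at their own pace and stop on an object; "grip_force" is the grip in N (left out, the last holds). Time passes only in rows, so rows that do not move let the fingers close. It gives the time, the measured TCP pose, the force, the opening and the grip force at its end, in the units of the state.
- sensors.observe(): the state, without advancing time (a new reading comes with each control period).
- camera(name): name is "scene" or "side" or "wrist"; returns a dict with "frame" (384x512x3 uint8, red, green, blue), "z_map" (384x512 float32, mm along the optical axis (not along the pixel's ray), 0 where there is no reading), "intrinsics" (3x3 intrinsics, pixels), "rvec" (rotation vector, rad) and "tvec" (3), from world to camera coordinates, as OpenCV has them; the wrist camera has in their place "tool_from_camera" (4x4, takes a point from camera to tool coordinates, whose origin is the TCP and whose axes are the flange's). Camera axes: x right, y down, z forward; pixel columns grow to the right and rows downward; lengths in mm; the calibration is good to about 2 mm. A picture is of the moment at which its call begins: read the wrist's pose just before it.
- hand_in(): hands the job in; it is judged then, once.
The state is a dict: "time": time; "joints": joint angles; "qvel": joint speeds; "joint_torque": joint torques, N m; "eef_pos": TCP position; "tcp_rot": TCP orientation; "contact_force": force on the tool from outside, world axes, zero at the start; "ft_torque": the same for the moment, N m; "gripper_width": finger opening in mm; "gripper_force": force on a finger pad.
Only numpy, scipy, OpenCV 4.12 (cv2) and the standard library are available. Lean on these libraries where they do the work, as an engineer would, in place of code of your own. Each camera call takes 0.05 s, during which the arm holds its last target. There are 200 camera calls.

### The job

Someone has mixed up the holders on the desk: the ring gauge lies in the blue tray, the steel V-block in the green round nest, one L-shaped plate in the yellow tray, and the other L-plate on the desk. Put the V-block, upright, into the yellow tray, the ring gauge into the green nest, and fit both L-plates, studs up, side by side into the blue tray so that each lies flat on its floor; the cork mat is free if you need to put something down meanwhile. Do not shift the oil bottle or the black loupe.

Things in the scene. Friction and masses are not known exactly. Their poses are not given: they have to be found in the camera images.
- ring_gauge: steel ring gauge with a dark knurled band, outer diameter 59 mm, 22 mm high, lying flat (axis z); origin: centre of its underside. 0.33 kg. Starts in the blue tray.
- steel_v_block: plain steel V-block, 55 (x) x 42 (y) x 34 (z) mm, the V groove on top running along x; origin: centre of its underside. 0.42 kg. The outer faces y = +-21 mm can be gripped. Starts in the green nest.
- plate_red: dark steel L-plate with a red stud. Two 28 mm wide arms at a right angle in a 58 x 58 mm outline, 10 mm thick; open notch 30 x 30 mm. Square grip stud 18 x 18 mm at the centre of mass, sides parallel to the arms, top at z 38 mm. Origin: underside, below the stud. Plate spans -24 to +34 mm in x and y: full corner at (-,-), notch from +4 mm at (+,+). 0.16 kg. Starts in the yellow tray.
- plate_black: dark steel L-plate with a black stud, like the other. Two 28 mm wide arms at a right angle in a 58 x 58 mm outline, 10 mm thick; open notch 30 x 30 mm. Square grip stud 18 x 18 mm at the centre of mass, sides parallel to the arms, top at z 38 mm. Origin: underside, below the stud. Plate spans -24 to +34 mm in x and y: full corner at (-,-), notch from +4 mm at (+,+). 0.16 kg. Starts on the desk.
- plate_tray: blue tray, fixed, inside 76 (x) x 106 (y) mm, walls 4 mm thick, floor 3 mm and rim 8 mm above the desk; origin: centre of its underside. The L-plates fit flat only interlocked, one turned half a turn from the other, an arm of each in the notch of the other (together about 58 x 86 mm); either such arrangement will do.
- ring_nest: green round nest, fixed, inside diameter 76 mm, outside 84 mm, floor 3 mm and rim 8 mm above the desk; origin: centre of its underside.
- vblock_tray: yellow rectangular tray, fixed, inside 72 (x) x 64 (y) mm, walls 4 mm thick, floor 3 mm and rim 8 mm above the desk; origin: centre of its underside. The V-block fits with its long side along x.
- park_mat: square cork mat, 85 x 85 x 3 mm, fixed and empty; origin: centre of its underside, its top 3 mm above the desk.
- bottle: small white oil bottle standing on the desk, 27 mm in diameter, 66 mm high; origin: centre of its underside. A bystander.
- black_loupe: small black round loupe, 36 mm in diameter, 26 mm high, standing on the desk; origin: centre of its underside. A bystander.

How it is judged (in metres and radians):
At the end, for the whole second after the job is handed in: At rest, flat on the holder floors (-2 to +3 mm, tilt under 0.07 rad): both L-plates studs up inside the blue tray (within 45 mm of its centre), the ring gauge in the green nest (within 12 mm of centre), the V-block upright in the yellow tray (within 16 mm of centre) (horizontal distance between each of plate_red, plate_black and plate_tray below 0.045 m and z of plate_red in the frame of plate_tray between 0.001 and 0.006 m and angle between each of plate_red, plate_black, ring_gauge, steel_v_block's own z axis and vertical below 0.07 rad and linear speed of each of plate_red, plate_black, ring_gauge, steel_v_block below 0.02 m/s and z of plate_black in the frame of plate_tray between 0.001 and 0.006 m and horizontal distance between ring_gauge and ring_nest below 0.012 m and z of ring_gauge in the frame of ring_nest between 0.001 and 0.006 m and horizontal distance between steel_v_block and vblock_tray below 0.016 m and z of steel_v_block in the frame of vblock_tray between 0.001 and 0.006 m); the robot touches nothing.
It fails at once if the oil bottle was shifted by more than 20 mm or tipped (distance of bottle from where it was at the start of the episode above 0.02 m or angle between bottle's own z axis and vertical above 0.5 rad).
It fails at once if the loupe was shifted by more than 20 mm or tipped (distance of black_loupe from where it was at the start of the episode above 0.02 m or angle between black_loupe's own z axis and vertical above 0.5 rad).
It also fails if it takes over 112 s, if anything falls off the work surface, if the arm or the gripper's body presses on something with over 40 N, if the wrist force passes 120 N, or if a joint passes its speed limit or range.

## Working session

There is one attempt and no reset: what is moved stays moved. The work goes in short steps, Python scripts to look and compute and a tool call to move; the robot and the scene stay as the last step left them, time stands still between calls to the robot, and variables do not carry over. Pictures are saved under pics/ and viewed, at most 16 in all, crops included, and the job is handed in when it is done.

Besides the shell and the picture viewer there is one more tool, called after "Request:" as a command line: name --argument value ..., lists and objects as JSON in quotes. carry_out: Moves the arm, as the interface text tells. Its arguments: {"type":"object","properties":{"series":{"type":"array"},"gripper":{"type":"number"},"grip_force":{"type":"number"}},"required":["series"]}

```bash
mkdir -p pics; cat > h.py <<'E'
import numpy as np,cv2
from workcell import sensors,camera,hand_in
from scipy.spatial.transform import Rotation as R
def cloud(c,T=None):
    z=c['z_map'];K=np.array(c['intrinsics']);v,u=np.indices(z.shape)
    P=np.stack([(u-K[0,2])/K[0,0]*z,(v-K[1,2])/K[1,1]*z,z],-1)
    if T is None:
        M=cv2.Rodrigues(np.array(c['rvec'],float))[0];W=(P-np.array(c['tvec']).ravel())@M
    else: W=P@T[:3,:3].T+T[:3,3]
    W[z<=0]=np.nan
    return W
def save(n,im,s=1.5): cv2.imwrite('pics/'+n,cv2.resize(im[:,:,::-1],None,fx=s,fy=s,interpolation=cv2.INTER_CUBIC))
def wrist():
    s=sensors.observe();c=camera('wrist');q=s['tcp_rot']
    T=np.eye(4);T[:3,:3]=R.from_quat([q[1],q[2],q[3],q[0]]).as_matrix();T[:3,3]=s['eef_pos']
    return c,cloud(c,T@np.array(c['tool_from_camera']))
def top(W,img,x0,x1,y0,y1,s=2,zmin=-20,zmax=150):
    """top-down map: row = x from x1 down, col = y from y1 (left) to y0"""
    o=np.zeros((int((x1-x0)*s),int((y1-y0)*s),3),np.uint8);h=np.full(o.shape[:2],-99.)
    w=W.reshape(-1,3);c=img.reshape(-1,3);ok=np.isfinite(w[:,0])&(w[:,2]>zmin)&(w[:,2]<zmax);w=w[ok];c=c[ok]
    i=np.argsort(w[:,2]);w=w[i];c=c[i]
    r=((x1-w[:,0])*s).astype(int);k=((y1-w[:,1])*s).astype(int);m=(r>=0)&(k>=0)&(r<o.shape[0])&(k<o.shape[1])
    o[r[m],k[m]]=c[m];h[r[m],k[m]]=w[m,2]
    return o,h
E
python3 - <<'E'
from h import *
s=sensors.observe();print(s)
c=camera('scene');W=cloud(c);np.savez('scene.npz',W=W,f=c['frame']);save('scene.png',c['frame'])
c2=camera('side');W2=cloud(c2);np.savez('side.npz',W=W2,f=c2['frame']);save('side.png',c2['frame'])
for q in(c,c2):
  M=cv2.Rodrigues(np.array(q['rvec'],float))[0];print(-M.T@np.array(q['tvec']).ravel())
w=camera('wrist');print(w['tool_from_camera'],w['intrinsics'])
E
```

```text
{'time': 0.0, 'joints': array([-1.32998727e+00,  4.23859176e-01,  1.63070142e+00,  4.87707327e-05,
        1.08858212e+00, -1.89964277e-02]), 'qvel': array([-0.00147083,  0.00041523,  0.00016119,  0.00018011, -0.00071723,
        0.00220369]), 'joint_torque': array([ 9.33042247e-04, -5.57391214e+01, -2.81743115e+01, -3.05823983e-05,
        7.32995948e-03, -3.99408719e-06]), 'eef_pos': array([ 160.46649101, -603.48122449,  230.52975109]), 'tcp_rot': array([-7.72659263e-04,  9.91575666e-01,  1.29526434e-01, -6.43164335e-05]), 'contact_force': array([ 0.20605757, -0.15462868, -0.0723497 ]), 'ft_torque': array([0.02569595, 0.00363781, 0.01352133]), 'gripper_force': 0.0, 'gripper_width': 85.27578784312584}
[-340.92090716 -532.43504527  627.97626138]
[147.69400911 710.84351723 375.10121286]
[[ 7.01065624e-04 -9.66082294e-01 -2.58233441e-01  6.56303887e+01]
 [ 9.99999730e-01  6.20770930e-04  3.92472914e-04  1.32783941e-01]
 [-2.18857319e-04 -2.58233647e-01  9.66082468e-01 -1.42065432e+02]
 [ 0.00000000e+00  0.00000000e+00  0.00000000e+00  1.00000000e+00]] [[283.62628983   0.         253.23511424]
 [  0.         283.62628983 189.54084378]
 [  0.           0.           1.        ]]
```

View pics/scene.png

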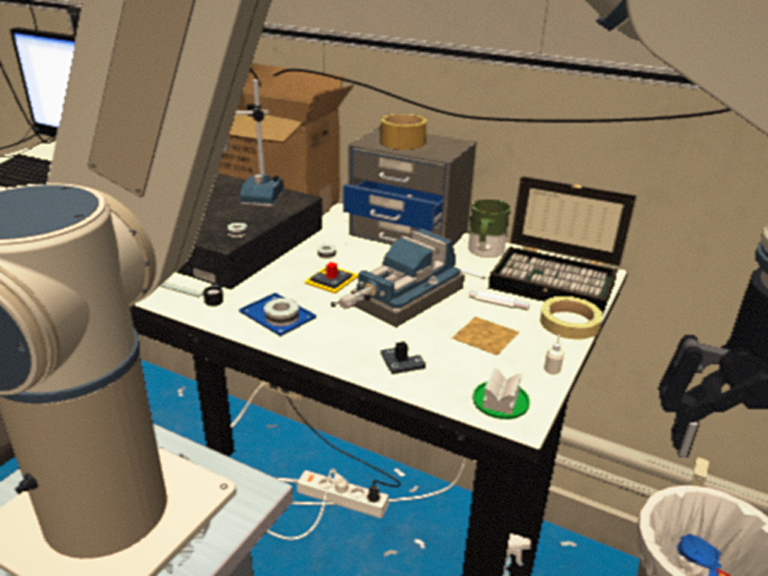

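View pics/side.png

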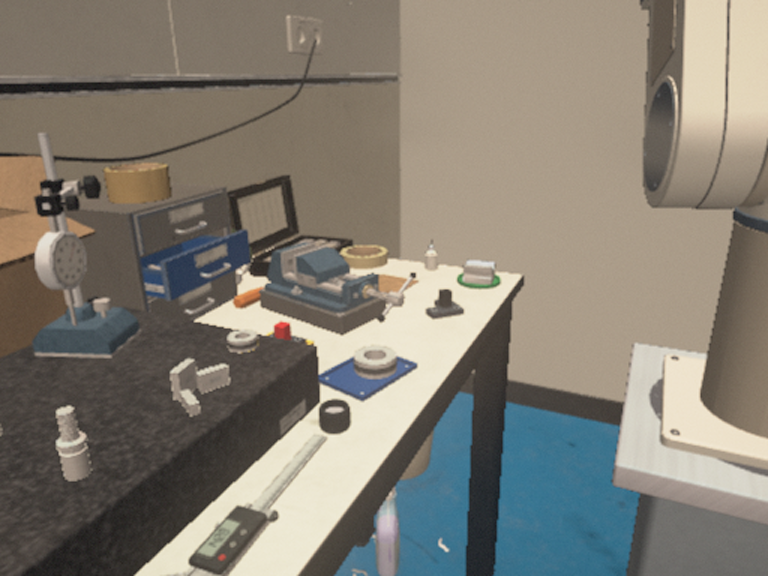

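The scene view shows, in the enlarged image: blue tray with ring at (280,312), yellow tray with red plate at (332,278), black plate at (403,360), nest with V-block at (501,398), mat at (486,335), bottle at (554,360) and loupe at (213,296). A vise stands behind the middle.

```bash
python3 - <<'E'
from h import *
d=np.load('scene.npz');W=d['W'];f=d['f']
for n,(u,v) in dict(ring=(281,300),tray=(277,325),red=(332,268),yel=(332,288),black=(403,348),blkplate=(403,367),vb=(492,400),nest=(501,412),mat=(486,335),bottle=(554,360),loupe=(213,292),vise=(400,280),visehandle=(345,298),desk=(350,330)).items():
  print(n,W[int(v/1.5),int(u/1.5)].round(0))
x0,x1,y0,y1=250,750,-450,450
o,h=top(W,f,x0,x1,y0,y1,1)
d2=np.load('side.npz');o2,h2=top(d2['W'],d2['f'],x0,x1,y0,y1,1)
out=np.where((o.sum(2)>0)[...,None],o,o2)
out=cv2.morphologyEx(out,cv2.MORPH_CLOSE,np.ones((3,3)))
cv2.imwrite('pics/top.png',cv2.resize(out[:,:,::-1],(800,444)))
E
```

```text
ring [474.  90.  27.]
tray [431.  70.   8.]
red [604.  66.  39.]
yel [589.  58.   4.]
black [ 438. -165.   36.]
blkplate [ 427. -171.   11.]
vb [ 408. -324.   21.]
nest [ 407. -340.    7.]
mat [ 586. -250.    5.]
bottle [ 535. -376.   29.]
loupe [448. 220.  20.]
vise [587. -82.  64.]
visehandle [476. -40.  71.]
desk [487. -42.   1.]
```

View pics/top.png

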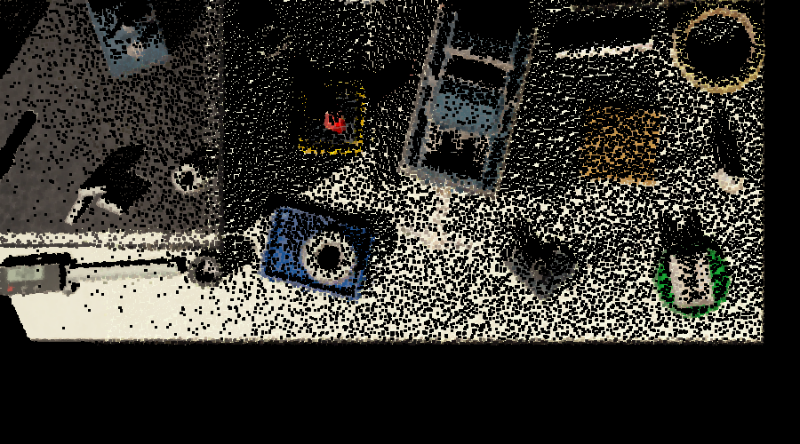

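The top map gives rough poses: blue tray (466,92), yellow (613,76), black plate (455,-160), nest (435,-328), mat (585,-250), and vise handle about 71 mm high near (490,-45). I'm going above the desk for an overhead wrist look.

Request:
carry_out --series '[[[0, 0, -20], [0, 0, 0.13]], [[0, 0, -20], [0, 0, 0.13]], [[26, -37, -6], [0, 0, 0]], [[26, -37, -6], [0, 0, 0]], [[26, -37, -6], [0, 0, 0]]]' --gripper 85 --grip_force 60

```text
time: 0.65
eef_pos: [239.0, -491.6, 289.3]
tcp_rot: [-0.0, 1.0, -0.001, -0.0]
contact_force: [0.9, 0.4, 0.6]
gripper_width: 85.1
gripper_force: 0.0
```

Request:
carry_out --series '[[[26, -37, -6], [0, 0, 0]], [[26, -37, -6], [0, 0, 0]], [[26, -37, -6], [0, 0, 0]], [[26, -37, -6], [0, 0, 0]], [[26, -37, -6], [0, 0, 0]]]'

```text
time: 1.15
eef_pos: [369.2, -306.3, 319.5]
tcp_rot: [-0.0, 1.0, -0.0, -0.0]
contact_force: [0.8, -0.9, 0.1]
gripper_width: 84.9
gripper_force: 0.0
```

Request:
carry_out --series '[[[26, -37, -6], [0, 0, 0]], [[26, -37, -6], [0, 0, 0]], [[26, -37, -6], [0, 0, 0]], [[26, -37, -6], [0, 0, 0]], [[26, -37, -6], [0, 0, 0]]]'

```text
time: 1.65
eef_pos: [499.3, -121.3, 349.5]
tcp_rot: [0.0, 1.0, -0.0, -0.0]
contact_force: [1.0, -0.0, -0.3]
gripper_width: 85.0
gripper_force: 0.0
```

```bash
python3 - <<'E'
from h import *
s=sensors.observe();print(s['time'],s['eef_pos'],s['tcp_rot'],s['joints'])
c,W=wrist();np.savez('w1.npz',W=W,f=c['frame'])
save('w1.png',c['frame'],1.56)
E
```

```text
1.65 [ 499.29612316 -121.28870374  349.51884766] [ 3.57477746e-05  9.99999998e-01 -4.87094829e-05 -1.52208476e-05] [-2.61420528e-01  1.32999928e-01  1.74387321e+00 -8.06832674e-05
  1.26473045e+00  1.30949753e+00]
```

View pics/w1.png

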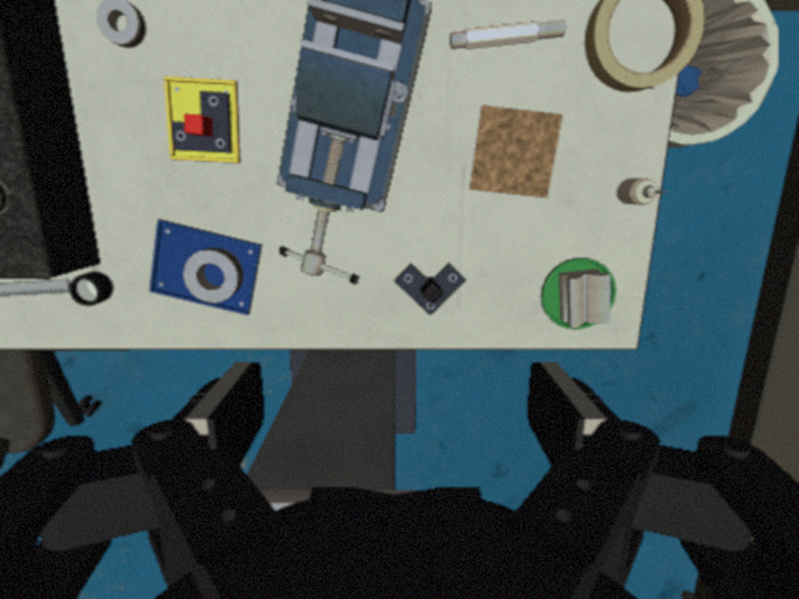

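The overhead view is clear. The red plate has its notch up-left with the stud at (198,125), so its yaw is about 0. The black plate has its notch up with the stud at (431,286), so its yaw is about -45°. Blue tray corners are (160,220), (262,243), (250,315) and (150,292).

```bash
cat >> h.py <<'E'
def pix(c,pts,z,scale=1.56,off=(0,0),pose=None):
    s=pose or sensors.observe();q=s['tcp_rot'];T=np.eye(4);T[:3,:3]=R.from_quat([q[1],q[2],q[3],q[0]]).as_matrix();T[:3,3]=s['eef_pos']
    T=T@np.array(c['tool_from_camera']);K=np.array(c['intrinsics'])
    p=np.array(pts,float)/scale+np.array(off);d=np.c_[(p-K[:2,2])/K[0,0],np.ones(len(p))]@T[:3,:3].T
    return T[:3,3]+d*((z-T[2,3])/d[:,2])[:,None]
def rect(P):
    (cx,cy),wh,a=cv2.minAreaRect(np.float32(P[:,:2]));return np.round([cx,cy,*wh,a],1)
E
python3 - <<'E'
from h import *
c=camera('wrist');f=c['frame'];hsv=cv2.cvtColor(f,cv2.COLOR_RGB2HSV);H,S,V=cv2.split(hsv)
def blob(m):
    m=cv2.morphologyEx(m.astype(np.uint8),cv2.MORPH_OPEN,np.ones((2,2)));n,l,st,_=cv2.connectedComponentsWithStats(m);i=1+np.argmax(st[1:,4]);v,u=np.where(l==i);return np.c_[u,v]
win=lambda a,b,x,y:(np.indices(H.shape)[1]>a/1.56)&(np.indices(H.shape)[1]<b/1.56)&(np.indices(H.shape)[0]>x/1.56)&(np.indices(H.shape)[0]<y/1.56)
b=blob((H>100)&(H<125)&(S>120)&win(130,280,200,330));print('blue',rect(pix(c,b,8,1)))
b=blob((H>18)&(H<35)&(S>150)&win(150,260,60,180));print('yellow',rect(pix(c,b,8,1)))
b=blob((H>45)&(H<85)&(S>120)&win(520,630,240,345));p=pix(c,b,8,1);print('nest',cv2.minEnclosingCircle(np.float32(p[:,:2])))
b=blob((S>80)&(H<30)&win(455,575,90,210));print('mat',rect(pix(c,b,3,1)))
b=blob(((H<8)|(H>172))&(S>150)&win(150,260,60,180));print('redstud',rect(pix(c,b,40,1)))
b=blob((V<100)&win(380,480,250,330));print('blk',rect(pix(c,b,10,1)))
print('ring',pix(c,[(212,275)],25).round(1),'blkstud',pix(c,[(432,283)],38).round(1),'plate red corners',pix(c,[(202,92),(229,92),(231,151),(174,151)],13).round(0))
print('vb',pix(c,[(562,273),(608,273),(567,326),(610,323)],37).round(0))
i=np.load('w1.npz')['f'];a=i[30:220,90:410];save('w1c.png',a,2.5)
E
```

```text
blue [463.4  86.1 110.6  81.3  75.9]
yellow [633.6  70.8  69.1  44.9  85.3]
nest ((435.3728332519531, -332.2521667480469), 39.857479095458984)
mat [ 587.5 -251.2   82.8   82.2   84. ]
redstud [6.098e+02 6.360e+01 1.700e+01 2.510e+01 3.000e-01]
blk [ 450.5 -165.1   56.7   56.3   46.2]
ring [[464.9  78.2  25. ]] blkstud [[ 460.4 -158.4   38. ]] plate red corners [[649.  74.  13.]
 [649.  47.  13.]
 [593.  51.  13.]
 [593. 109.  13.]]
vb [[ 472. -295.   37.]
 [ 472. -343.   37.]
 [ 413. -306.   37.]
 [ 417. -352.   37.]]
```

View pics/w1c.png

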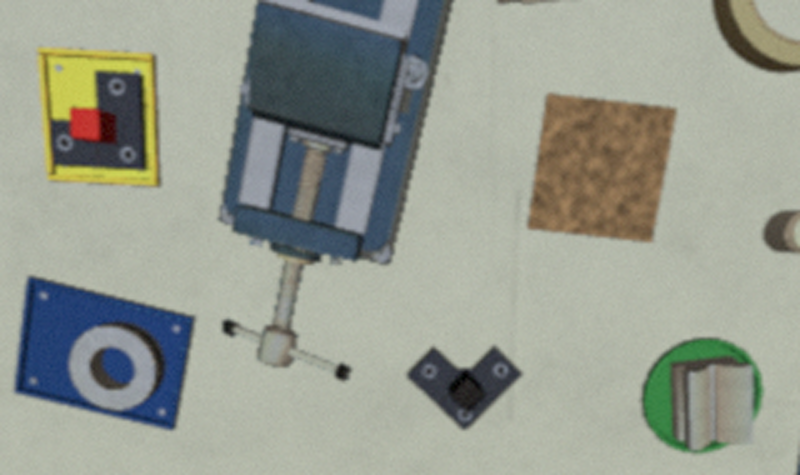

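The crop shows yellow corners at (40,50), (155,53), (159,186) and (49,182), with the red stud top centred at (86,124). I'm hovering above the red plate for one close look.

Request:
carry_out --series '[[[21.6, -37.6, 0], [0, 0, 0]], [[21.6, -37.6, 0], [0, 0, 0]], [[21.6, -37.6, 0], [0, 0, 0]], [[21.6, -37.6, 0], [0, 0, 0]], [[21.6, -37.6, 0], [0, 0, 0]]]' --gripper 60

```text
time: 2.25
eef_pos: [607.0, 65.9, 349.0]
tcp_rot: [0.0, 1.0, -0.0, -0.0]
contact_force: [0.6, -1.0, -0.5]
gripper_width: 60.1
gripper_force: 0.0
```

Request:
carry_out --series '[[[0, 0, 40], [0, 0, 0]], [[0, 0, 40], [0, 0, 0]], [[0, 0, 40], [0, 0, 0]], [[0, 0, 40], [0, 0, 0]], [[0, 0, 40], [0, 0, 0]]]'

```text
time: 2.75
eef_pos: [606.2, 64.3, 147.6]
tcp_rot: [0.0, 1.0, -0.0, -0.0]
contact_force: [0.3, -0.3, 0.4]
gripper_width: 59.8
gripper_force: 0.0
```

```bash
python3 - <<'E'
from h import *
s=sensors.observe();print(s['time'],s['eef_pos'])
c,W=wrist();f=c['frame'];np.save('w2.npy',f);save('w2.png',f,1.56)
H,S,V=cv2.split(cv2.cvtColor(f,cv2.COLOR_RGB2HSV))
m=((H<8)|(H>172))&(S>150)
z=W[...,2];p=W[m&(z>36)&(z<46)];print(rect(p),np.nanmedian(p,0))
p=W[(V<90)&(z>9)&(z<18)&(abs(W[...,0]-620)<60)&(abs(W[...,1]-70)<55)];print('plate',rect(p))
E
```

```text
2.75 [606.23767789  64.31173721 147.62243766]
[6.392e+02 1.320e+02 2.367e+02 1.368e+02 3.000e-01] [616.16352538  73.29347152  40.29726366]
plate [621.1  77.3  55.7  56.8  87. ]
```

View pics/w2.png

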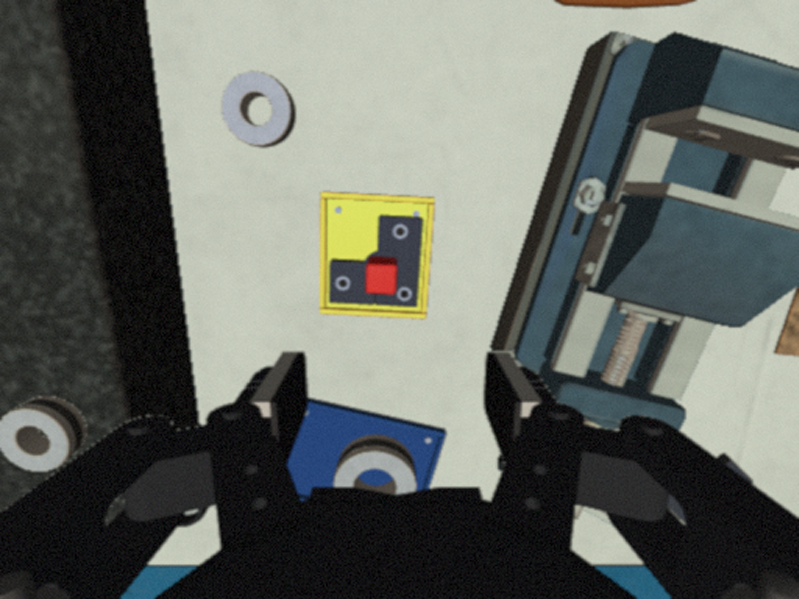

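The red stud is at (381,278) in the image. By depth it is at (616,73), yaw about -0.05. I'm descending, gripping and lifting.

Request:
carry_out --series '[[[10, -8.5, 0], [0, 0, 0.05]], [[0, 0, 40], [0, 0, 0]], [[0, 0, 40], [0, 0, 0]], [[0, 0, 35], [0, 0, 0]], [[0, 0, 15], [0, 0, 0]]]' --gripper 60

```text
time: 3.3
eef_pos: [614.8, 72.7, 16.9]
tcp_rot: [0.0, 1.0, -0.025, -0.002]
contact_force: [-0.7, -0.3, 0.3]
gripper_width: 60.0
gripper_force: 0.0
```

Request:
carry_out --series '[[[0, 0, 0], [0, 0, 0]], [[0, 0, 0], [0, 0, 0]], [[0, 0, 0], [0, 0, 0]], [[0, 0, 0], [0, 0, 0]], [[0, 0, 0], [0, 0, 0]]]' --gripper 0

```text
time: 3.8
eef_pos: [618.4, 73.5, 21.7]
tcp_rot: [-0.0, 1.0, -0.025, 0.002]
contact_force: [-0.4, 0.1, 7.5]
gripper_width: 16.6
gripper_force: 59.9
```

```bash
python3 - <<'E'
from h import *
s=sensors.observe();print({k:s[k] for k in('time','eef_pos','contact_force','gripper_width','gripper_force')})
class C(dict):pass
c=camera('wrist')
p={'eef_pos':np.array([606.24,64.31,147.62]),'tcp_rot':[0,1,0,0]}
P=pix(c,[(320,193),(434,197),(427,318),(320,313)],8,1.56,pose=p);print(P.round(1),P.mean(0),rect(P))
E
```

```text
{'time': 3.8, 'eef_pos': array([618.40767689,  73.52708419,  21.65737366]), 'contact_force': array([-0.43026034,  0.14494663,  7.45785639]), 'gripper_width': 16.63557053073179, 'gripper_force': 59.86229360103607}
[[662.5 110.8   8. ]
 [660.2  40.    8. ]
 [581.2  42.9   8. ]
 [584.6 114.2   8. ]] [622.13346841  76.96576598   8.        ] [622.   77.1  71.4  79.   88. ]
```

Request:
carry_out --series '[[[0, 0, -20], [0, 0, 0]], [[0, 0, -45], [0, 0, 0]], [[0, 0, -45], [0, 0, 0]], [[0, 0, -45], [0, 0, 0]], [[0, 0, -45], [0, 0, 0]]]'

```text
time: 4.35
eef_pos: [616.3, 73.4, 222.0]
tcp_rot: [-0.0, 1.0, -0.025, 0.0]
contact_force: [0.1, 0.1, -1.6]
gripper_width: 16.7
gripper_force: 58.8
```

```bash
python3 - <<'E'
from h import *
s=sensors.observe();print({k:s[k] for k in('time','eef_pos','tcp_rot','contact_force','gripper_width','gripper_force')})
c,W=wrist();save('w3.png',c['frame'],1.2)
E
```

```text
{'time': 4.35, 'eef_pos': array([616.2949309 ,  73.37484112, 221.95287906]), 'tcp_rot': array([-3.43716551e-05,  9.99686238e-01, -2.50456273e-02,  3.74071125e-04]), 'contact_force': array([ 0.05445783,  0.05148255, -1.58340669]), 'gripper_width': 16.669520242124847, 'gripper_force': 58.79689335823059}
```

View pics/w3.png

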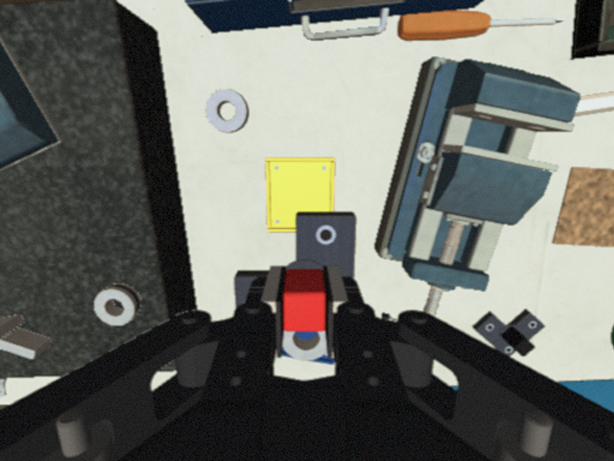

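The red plate is held straight by its stud, and the yellow tray is now empty. Carrying the plate to the mat.

Request:
carry_out --series '[[[-2.2, 41.3, 0], [0, 0, 0]], [[-2.2, 41.3, 0], [0, 0, 0]], [[-2.2, 41.3, 0], [0, 0, 0]], [[-2.2, 41.3, 0], [0, 0, 0]], [[-2.2, 41.3, 0], [0, 0, 0]]]'

```text
time: 4.9
eef_pos: [594.9, -133.8, 219.9]
tcp_rot: [0.0, 1.0, -0.025, 0.0]
contact_force: [1.0, 0.0, -1.7]
gripper_width: 16.6
gripper_force: 59.1
```

Request:
carry_out --series '[[[-2.2, 41.3, 0], [0, 0, 0]], [[-2.2, 41.3, 0], [0, 0, 0]], [[-2.2, 41.3, 0], [0, 0, 0]], [[0, 0, 30], [0, 0, 0]], [[0, 0, 40], [0, 0, 0]]]'

```text
time: 5.4
eef_pos: [583.9, -258.2, 151.4]
tcp_rot: [0.001, 1.0, -0.026, 0.003]
contact_force: [1.0, 0.1, -3.1]
gripper_width: 17.0
gripper_force: 59.2
```

Request:
carry_out --series '[[[0, 0, 45], [0, 0, 0]], [[0, 0, 40], [0, 0, 0]], [[0, 0, 25], [0, 0, 0]], [[0, 0, 11], [0, 0, 0]], [[0, 0, 4], [0, 0, 0]]]'

```text
time: 5.9
eef_pos: [582.2, -255.5, 23.7]
tcp_rot: [-0.0, 1.0, -0.025, -0.001]
contact_force: [-0.4, 0.4, -0.4]
gripper_width: 16.5
gripper_force: 59.2
```

Request:
carry_out --series '[[[0, 0, 2], [0, 0, 0]], [[0, 0, 0], [0, 0, 0]]]'

```text
time: 6.1
eef_pos: [583.5, -256.1, 23.7]
tcp_rot: [0.0, 1.0, -0.025, 0.001]
contact_force: [-0.3, -0.2, -1.6]
gripper_width: 16.2
gripper_force: 59.2
```

Request:
carry_out --series '[[[0, 0, 0], [0, 0, 0]], [[0, 0, 0], [0, 0, 0]], [[0, 0, 0], [0, 0, 0]], [[0, 0, -40], [0, 0, 0]], [[0, 0, -45], [0, 0, 0]]]' --gripper 50

```text
time: 6.6
eef_pos: [581.2, -255.1, 106.7]
tcp_rot: [-0.001, 1.0, -0.025, -0.002]
contact_force: [1.2, 0.8, 0.8]
gripper_width: 50.0
gripper_force: 0.0
```

Request:
carry_out --series '[[[-34.6, 18.7, -40], [0, 0, 0]], [[-34.6, 18.7, 0], [0, 0, 0]], [[-34.6, 18.7, 0], [0, 0, 0]], [[-34.6, 18.7, 0], [0, 0, -0.115]], [[0, 0, 0], [0, 0, -0.115]]]' --gripper 75

```text
time: 7.1
eef_pos: [440.5, -322.6, 143.3]
tcp_rot: [-0.0, 0.996, 0.091, -0.001]
contact_force: [0.8, 0.1, -0.2]
gripper_width: 75.1
gripper_force: 0.0
```

```bash
python3 - <<'E'
from h import *
s=sensors.observe();print(s['time'],s['eef_pos'],s['tcp_rot'])
c,W=wrist();f=c['frame'];save('w4.png',f,1.56);np.save('W4.npy',W)
z=W[...,2]
p=W[(z>28)&(z<45)&(abs(W[...,0]-440)<50)&(abs(W[...,1]+326)<45)];print('vb',rect(p),np.median(p,0))
p=W[(z>36)&(z<47)&(abs(W[...,0]-582)<30)&(abs(W[...,1]+256)<30)];print('red',len(p),rect(p) if len(p) else 0)
E
```

```text
7.1 [ 440.51494171 -322.58597832  143.30162123] [-3.18307625e-04  9.95893970e-01  9.05229960e-02 -8.28658889e-04]
vb [ 437.1 -329.6   55.1   42.1    7.1] [ 438.86238426 -333.01902013   35.32447686]
red 337 [ 575.2 -256.9    9.8   19.4   10.1]
```

View pics/w4.png

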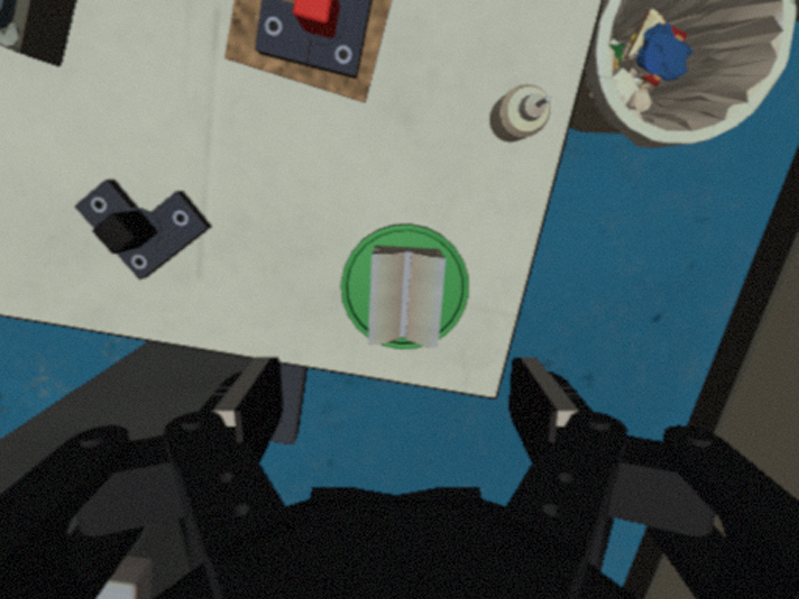

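The V-block's top is at (405,298) and by depth its centre is (437,-330), yaw 0.124, size 55×42 as expected. The red plate sits on the mat.

Request:
carry_out --series '[[[-4.6, 6.3, 0], [0, 0, 0.057]], [[0, 0, 45], [0, 0, 0]], [[0, 0, 40], [0, 0, 0]], [[0, 0, 34], [0, 0, 0]], [[0, 0, 14], [0, 0, 0]]]' --grip_force 80

```text
time: 7.65
eef_pos: [440.1, -327.4, 7.4]
tcp_rot: [-0.001, 0.998, 0.061, -0.001]
contact_force: [0.0, 0.2, -0.5]
gripper_width: 75.0
gripper_force: 0.0
```

Request:
carry_out --series '[[[0, 0, 0], [0, 0, 0]], [[0, 0, 0], [0, 0, 0]], [[0, 0, 0], [0, 0, 0]], [[0, 0, 0], [0, 0, 0]], [[0, 0, 0], [0, 0, 0]]]' --gripper 0

```text
time: 8.15
eef_pos: [442.2, -329.4, 11.7]
tcp_rot: [0.001, 0.998, 0.061, 0.001]
contact_force: [0.5, 0.8, 8.6]
gripper_width: 40.6
gripper_force: 82.2
```

Request:
carry_out --series '[[[0, 0, -10], [0, 0, 0]], [[0, 0, -35], [0, 0, 0]], [[0, 0, -40], [0, 0, 0]], [[0, 0, -40], [0, 0, 0]], [[0, 0, -40], [0, 0, 0]]]'

```text
time: 8.65
eef_pos: [440.3, -328.2, 176.9]
tcp_rot: [-0.0, 0.998, 0.061, -0.0]
contact_force: [0.5, -0.8, -3.7]
gripper_width: 40.4
gripper_force: 82.2
```

Request:
carry_out --series '[[[23.3, -38, -12], [0, 0, 0]], [[23.3, -38, -12], [0, 0, 0]], [[23.3, -38, -12], [0, 0, 0]], [[23.3, -38, -12], [0, 0, 0]], [[23.3, -38, 0], [0, 0, 0]]]'

```text
time: 9.15
eef_pos: [534.2, -124.3, 225.3]
tcp_rot: [0.0, 0.998, 0.061, 0.001]
contact_force: [0.7, 0.1, -3.4]
gripper_width: 40.6
gripper_force: 82.5
```

Request:
carry_out --series '[[[23.3, -38, 0], [0, 0, 0]], [[23.3, -38, 0], [0, 0, 0]], [[23.3, -38, 0], [0, 0, 0]], [[23.3, -38, 0], [0, 0, 0]], [[23.3, -38, 0], [0, 0, 0]]]'

```text
time: 9.65
eef_pos: [625.4, 78.7, 223.3]
tcp_rot: [0.0, 0.998, 0.061, -0.0]
contact_force: [0.6, -0.3, -3.8]
gripper_width: 40.6
gripper_force: 82.5
```

Request:
carry_out --series '[[[0, 0, 0], [0, 0, 0.078]], [[0, 0, 30], [0, 0, 0.078]], [[0, 0, 45], [0, 0, 0]], [[0, 0, 30], [0, 0, 0]], [[0, 0, 0], [0, 0, 0]]]'

```text
time: 10.15
eef_pos: [621.5, 76.6, 113.7]
tcp_rot: [0.001, 1.0, -0.017, -0.005]
contact_force: [-0.4, 0.0, -4.4]
gripper_width: 40.7
gripper_force: 82.4
```

```bash
python3 - <<'E'
from h import *
s=sensors.observe();print(s['time'],s['eef_pos'],s['tcp_rot'])
c,W=wrist();f=c['frame'];save('w5.png',f,1.56)
z=W[...,2];H,S,V=cv2.split(cv2.cvtColor(f,cv2.COLOR_RGB2HSV))
p=W[(z>s['eef_pos'][2]-25)&(z<s['eef_pos'][2]+50)&(abs(W[...,0]-625)<50)&(abs(W[...,1]-77)<17)&(S<60)&(V>110)];print(rect(p))
E
```

```text
10.15 [621.53318999  76.62699774 113.71217413] [ 6.07457003e-04  9.99850779e-01 -1.65725210e-02 -4.83762048e-03]
[616.7  77.   56.1  34.    0. ]
```

View pics/w5.png

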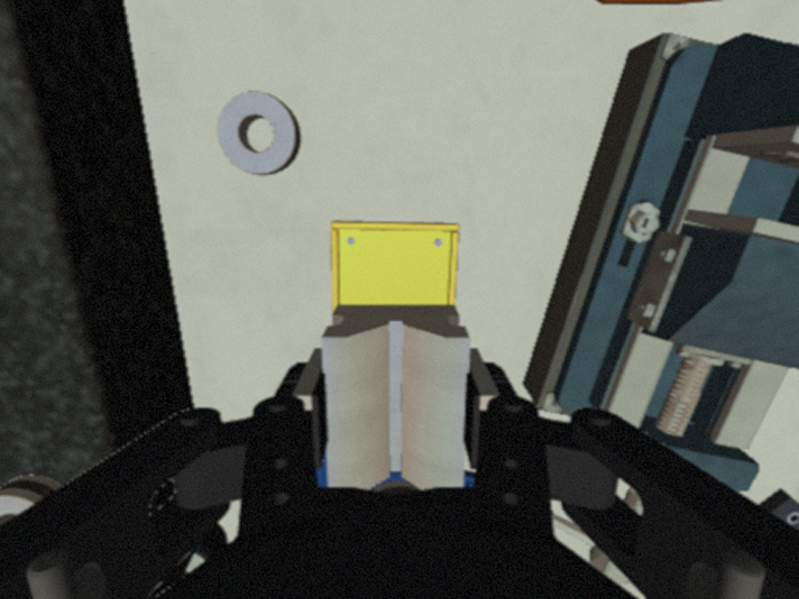

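The block is held square and the tray is just ahead of it at (395,265). Lowering.

Request:
carry_out --series '[[[1, 0, 40], [0, 0, 0]], [[0, 0, 35], [0, 0, 0]], [[0, 0, 18], [0, 0, 0]], [[0, 0, 6], [0, 0, 0]], [[0, 0, 0], [0, 0, 0]]]'

```text
time: 10.7
eef_pos: [627.4, 77.0, 19.8]
tcp_rot: [-0.0, 1.0, -0.017, 0.0]
contact_force: [0.0, -0.9, -3.6]
gripper_width: 40.7
gripper_force: 82.6
```

Request:
carry_out --series '[[[0, 0, 2], [0, 0, 0]], [[0, 0, 2], [0, 0, 0]], [[0, 0, 1], [0, 0, 0]], [[0, 0, 0], [0, 0, 0]]]'

```text
time: 11.1
eef_pos: [627.0, 77.0, 14.5]
tcp_rot: [-0.0, 1.0, -0.017, 0.0]
contact_force: [-0.3, 0.6, -3.9]
gripper_width: 40.7
gripper_force: 82.6
```

Request:
carry_out --series '[[[0, 0, 1.5], [0, 0, 0]], [[0, 0, 1], [0, 0, 0]], [[0, 0, 0], [0, 0, 0]]]'

```text
time: 11.4
eef_pos: [626.8, 77.0, 11.7]
tcp_rot: [0.0, 1.0, -0.017, 0.0]
contact_force: [-0.9, 0.5, 0.7]
gripper_width: 40.6
gripper_force: 83.0
```

Request:
carry_out --series '[[[0, 0, 0], [0, 0, 0]], [[0, 0, 0], [0, 0, 0]], [[0, 0, 0], [0, 0, 0]], [[0, 0, -30], [0, 0, 0]], [[0, 0, -45], [0, 0, 0]]]' --gripper 65

```text
time: 11.9
eef_pos: [624.6, 76.8, 84.6]
tcp_rot: [0.0, 1.0, -0.017, -0.003]
contact_force: [-0.1, -0.1, 0.6]
gripper_width: 64.9
gripper_force: 0.0
```

Request:
carry_out --series '[[[-25, 0, -40], [0, 0, 0]], [[-45, 0, 0], [0, 0, 0]], [[-45, 0, 0], [0, 0, 0]], [[-45, 0, 0], [0, 0, 0]], [[0, 0, 0], [0, 0, 0]]]' --gripper 85

```text
time: 12.4
eef_pos: [459.6, 81.9, 125.7]
tcp_rot: [0.001, 1.0, -0.016, -0.004]
contact_force: [0.1, 0.3, 0.3]
gripper_width: 85.0
gripper_force: 0.0
```

```bash
python3 - <<'E'
from h import *
s=sensors.observe();print(s['time'],s['eef_pos'],s['tcp_rot'])
c,W=wrist();f=c['frame'];save('w6.png',f,1.3)
z=W[...,2];H,S,V=cv2.split(cv2.cvtColor(f,cv2.COLOR_RGB2HSV))
p=W[(z>30)&(z<45)&(abs(W[...,0]-622)<50)&(abs(W[...,1]-77)<35)];print('vb',rect(p),np.nanmax(p[:,2]))
q=(z>20)&(z<30)&(abs(W[...,0]-465)<50)&(abs(W[...,1]-80)<45)
p=W[q];print('ring',cv2.minEnclosingCircle(np.float32(p[:,:2])),np.median(p,0))
v,u=np.where((H>100)&(H<125)&(S>120)&(z>5)&(z<12)&(abs(W[...,0]-465)<80)&(abs(W[...,1]-86)<90));print('blue',rect(W[v,u]))
E
```

```text
12.4 [459.60340855  81.85285985 125.73536454] [ 5.38603363e-04  9.99861774e-01 -1.62236750e-02 -3.59648843e-03]
vb [599.3  78.   41.6  11.5  88.1] 38.62643696734625
ring ((461.958251953125, 78.75646209716797), 29.02745246887207) [463.3395771   78.70540681  24.32977467]
blue [467.4  92.6 111.7  82.4  75.7]
```

View pics/w6.png

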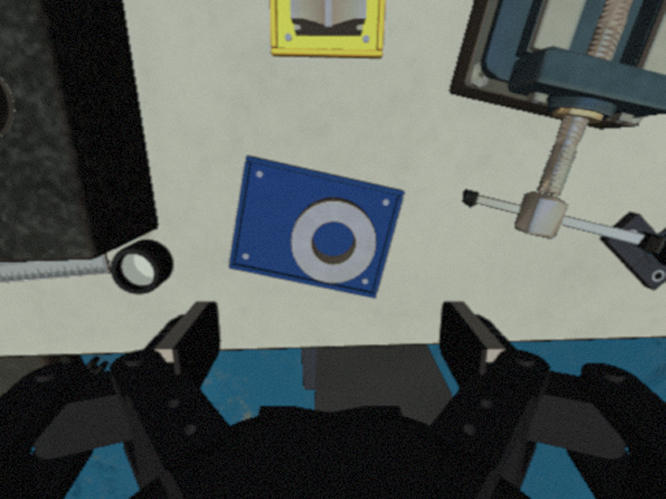

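The ring is at (333,242) in the tray and the V-block sits inside the yellow tray. I'm letting the arm settle before the ring grasp.

Request:
carry_out --series '[[[0, 3, 0], [0, 0, 0]], [[0, 0, 0], [0, 0, 0]]]'

```text
time: 12.65
eef_pos: [468.6, 79.2, 126.8]
tcp_rot: [-0.0, 1.0, -0.017, 0.001]
contact_force: [0.6, 0.5, 0.1]
gripper_width: 84.8
gripper_force: 0.0
```

```bash
python3 - <<'E'
from h import *
s=sensors.observe();print(s['time'],s['eef_pos'],s['tcp_rot'])
c,W=wrist();f=c['frame'];z=W[...,2];H,S,V=cv2.split(cv2.cvtColor(f,cv2.COLOR_RGB2HSV))
q=(z>20)&(z<30)&(abs(W[...,0]-465)<50)&(abs(W[...,1]-80)<45)
p=W[q];print('ring',cv2.minEnclosingCircle(np.float32(p[:,:2])))
v,u=np.where((H>100)&(H<125)&(S>120)&(abs(W[...,0]-465)<70)&(abs(W[...,1]-86)<80));print('blue',rect(W[v,u]),rect(pix(c,np.c_[u,v],8,1)))
E
```

```text
12.65 [468.58362223  79.17373164 126.84751652] [-1.28187234e-04  9.99858771e-01 -1.67752694e-02  1.00561047e-03]
ring ((461.8105163574219, 78.64982604980469), 29.188535690307617)
blue [464.4  80.7 146.8  82.8  75.6] [375.2  82.5 587.9 286.4  88.1]
```

Request:
carry_out --series '[[[-6.5, 0.7, 20], [0, 0, 0]], [[0, 0, 45], [0, 0, 0]], [[0, 0, 35], [0, 0, 0]], [[0, 0, 16], [0, 0, 0]], [[0, 0, 4], [0, 0, 0]]]'

```text
time: 13.2
eef_pos: [459.8, 78.6, 4.3]
tcp_rot: [0.0, 1.0, -0.017, -0.002]
contact_force: [0.4, -0.2, -0.6]
gripper_width: 85.0
gripper_force: 0.0
```

Request:
carry_out --series '[[[0, 0, 0], [0, 0, 0]], [[0, 0, 0], [0, 0, 0]], [[0, 0, 0], [0, 0, 0]], [[0, 0, 0], [0, 0, 0]], [[0, 0, 0], [0, 0, 0]]]' --gripper 0

```text
time: 13.7
eef_pos: [461.3, 79.0, 8.0]
tcp_rot: [-0.0, 1.0, -0.017, 0.001]
contact_force: [-1.5, -0.7, 7.1]
gripper_width: 53.9
gripper_force: 83.3
```

Request:
carry_out --series '[[[0, 0, -8], [0, 0, 0]], [[0, 0, -25], [0, 0, 0]], [[0, 0, -40], [0, 0, 0]], [[0, 0, -45], [0, 0, 0]], [[0, 0, -45], [0, 0, 0]]]'

```text
time: 14.2
eef_pos: [459.7, 78.8, 171.8]
tcp_rot: [-0.0, 1.0, -0.017, 0.0]
contact_force: [1.7, -0.6, -3.2]
gripper_width: 54.0
gripper_force: 85.2
```

```bash
python3 - <<'E'
from h import *
s=sensors.observe();print(s['time'],s['eef_pos'],s['tcp_rot'])
c,W=wrist();f=c['frame'];save('w7.png',f,1.3)
z=W[...,2];H,S,V=cv2.split(cv2.cvtColor(f,cv2.COLOR_RGB2HSV))
v,u=np.where((H>100)&(H<125)&(S>120)&(z<12)&(abs(W[...,0]-465)<60)&(abs(W[...,1]-86)<70));print('blue',rect(W[v,u]))
E
```

```text
14.2 [459.65849775  78.75421335 171.84321435] [-1.89791078e-05  9.99862473e-01 -1.65839183e-02  9.21841651e-05]
blue [467.6  92.4 111.4  81.7  75.8]
```

View pics/w7.png

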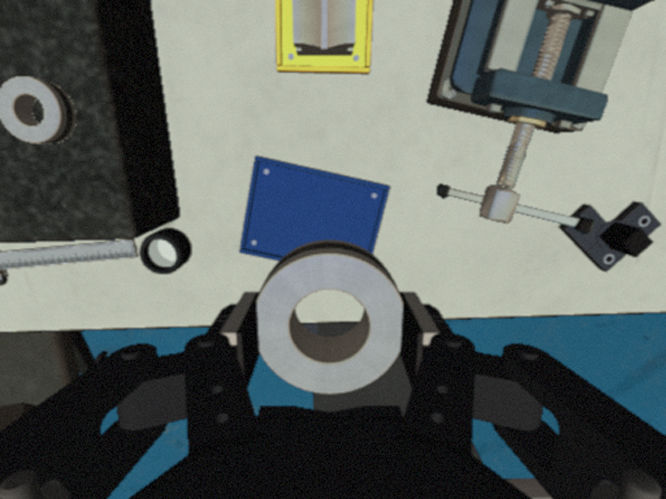

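Ring held level; nothing else moved. Refining the nest position from the earlier close view.

```bash
python3 - <<'E'
from h import *
W=np.load('W4.npy');f=cv2.resize(cv2.imread('pics/w4.png'),(512,384),interpolation=cv2.INTER_AREA)
H,S,V=cv2.split(cv2.cvtColor(f,cv2.COLOR_BGR2HSV));m=(H>45)&(H<85)&(S>120)&(W[...,2]<12)&(abs(W[...,0]-437)<60)&(abs(W[...,1]+330)<60)
p=W[m];print(len(p),cv2.minEnclosingCircle(np.float32(p[:,:2])),rect(p),p[:,:2].min(0),p[:,:2].max(0))
E
```

```text
1892 ((437.6816101074219, -329.0703125), 40.71546173095703) [ 438.5 -329.5   79.9   79.5   73. ] [ 397.48212038 -369.24237291] [ 478.28408061 -289.18330142]
```

Request:
carry_out --series '[[[-1, 40.9, 0], [0, 0, 0]], [[-1, 40.9, 0], [0, 0, 0]], [[-1, 40.9, 0], [0, 0, 0]], [[-1, 40.9, 0], [0, 0, 0]], [[-1, 40.9, 0], [0, 0, 0]]]'

```text
time: 14.75
eef_pos: [448.0, -126.9, 170.3]
tcp_rot: [0.0, 1.0, -0.016, 0.001]
contact_force: [1.0, -0.5, -2.4]
gripper_width: 54.0
gripper_force: 85.3
```

Request:
carry_out --series '[[[-1, 40.9, 0], [0, 0, 0]], [[-1, 40.9, 0], [0, 0, 0]], [[-1, 40.9, 0], [0, 0, 0]], [[-1, 40.9, 0], [0, 0, 0]], [[-1, 40.9, 0], [0, 0, 0]]]'

```text
time: 15.25
eef_pos: [436.1, -331.2, 170.2]
tcp_rot: [0.0, 1.0, -0.017, 0.0]
contact_force: [0.3, 0.6, -1.9]
gripper_width: 54.0
gripper_force: 85.3
```

Request:
carry_out --series '[[[0, 0, 30], [0, 0, 0]], [[0, 0, 40], [0, 0, 0]], [[0, 0, 25], [0, 0, 0]], [[0, 0, 0], [0, 0, 0]], [[0, 0, 0], [0, 0, 0]]]'

```text
time: 15.75
eef_pos: [436.7, -329.6, 75.1]
tcp_rot: [-0.0, 1.0, -0.017, -0.0]
contact_force: [0.3, -0.2, -2.4]
gripper_width: 53.7
gripper_force: 85.5
```

```bash
python3 - <<'E'
from h import *
s=sensors.observe();print(s['time'],s['eef_pos'],s['tcp_rot'])
c,W=wrist();f=c['frame'];z=W[...,2];H,S,V=cv2.split(cv2.cvtColor(f,cv2.COLOR_RGB2HSV))
p=W[(H>45)&(H<85)&(S>120)&(z<12)];print('nest xmax, y range',p[:,:2].min(0),p[:,:2].max(0))
t=s['eef_pos'];p=W[(z>t[2]+8)&(z<t[2]+24)&(S<60)&(V>100)&(abs(W[...,0]-t[0])<40)&(abs(W[...,1]-t[1])<29)];print('ring',rect(p),cv2.minEnclosingCircle(np.float32(p[:,:2])),np.median(p,0))
E
```

```text
15.75 [ 436.71305804 -329.64527876   75.07439762] [-3.41675180e-05  9.99862798e-01 -1.65644357e-02 -5.13199304e-05]
nest xmax, y range [ -273.893952   -1191.74789517] [ 557.24385738 -200.53134567]
ring [ 437.4 -329.8   54.1   57.9   87.6] ((437.260498046875, -329.7442932128906), 29.33222770690918) [ 440.75338641 -329.9133903    91.28507585]
```

Request:
carry_out --series '[[[0.5, 0, 30], [0, 0, 0]], [[0, 0, 22], [0, 0, 0]], [[0, 0, 8], [0, 0, 0]], [[0, 0, 4], [0, 0, 0]], [[0, 0, 0], [0, 0, 0]]]'

```text
time: 16.3
eef_pos: [437.8, -330.0, 11.4]
tcp_rot: [0.0, 1.0, -0.017, 0.001]
contact_force: [0.7, 0.5, -1.4]
gripper_width: 54.0
gripper_force: 85.5
```

Request:
carry_out --series '[[[0, 0, 1.5], [0, 0, 0]], [[0, 0, 1.5], [0, 0, 0]], [[0, 0, 0], [0, 0, 0]]]'

```text
time: 16.6
eef_pos: [437.7, -330.1, 8.2]
tcp_rot: [0.0, 1.0, -0.017, 0.001]
contact_force: [0.4, -0.5, 0.9]
gripper_width: 53.5
gripper_force: 85.9
```

Request:
carry_out --series '[[[0, 0, 0], [0, 0, 0]], [[0, 0, 0], [0, 0, 0]], [[0, 0, 0], [0, 0, 0]], [[0, 0, -35], [0, 0, 0]], [[0, 0, -45], [0, 0, 0]]]' --gripper 80

```text
time: 17.1
eef_pos: [435.6, -328.5, 86.4]
tcp_rot: [-0.002, 1.0, -0.017, -0.002]
contact_force: [0.5, -1.5, -0.1]
gripper_width: 80.0
gripper_force: 0.0
```

Request:
carry_out --series '[[[0, 0, -45], [0, 0, 0]], [[0.4, -41.8, 0], [0, 0, 0]], [[0.4, -41.8, 0], [0, 0, 0]], [[0.4, -41.8, 0], [0, 0, 0]], [[0.4, -41.8, 0], [0, 0, 0]]]' --gripper 60

```text
time: 17.6
eef_pos: [444.1, -161.2, 132.8]
tcp_rot: [0.0, 1.0, -0.017, 0.0]
contact_force: [0.4, 0.1, -0.6]
gripper_width: 59.9
gripper_force: 0.0
```

Request:
carry_out --series '[[[0, 0, 0], [0, 0, -0.149]], [[0, 0, 0], [0, 0, -0.149]], [[0, 0, 0], [0, 0, -0.149]], [[0, 0, 0], [0, 0, -0.149]], [[0, 0, 0], [0, 0, -0.149]]]'

```text
time: 18.1
eef_pos: [444.2, -162.5, 132.5]
tcp_rot: [0.0, 0.936, 0.351, 0.0]
contact_force: [-0.2, -0.3, -0.5]
gripper_width: 59.9
gripper_force: 0.0
```

Request:
carry_out --series '[[[0, 0, 0], [0, 0, -0.149]], [[0, 0, 0], [0, 0, -0.149]], [[0, 0, 0], [0, 0, -0.149]], [[0, 0, 0], [0, 0, -0.149]], [[0, 0, 0], [0, 0, -0.149]]]'

```text
time: 18.6
eef_pos: [444.2, -162.5, 132.5]
tcp_rot: [0.0, 0.744, 0.668, 0.0]
contact_force: [0.0, -0.5, -0.3]
gripper_width: 60.2
gripper_force: 0.0
```

Request:
carry_out --series '[[[0, 0, 0], [0, 0, -0.149]], [[0, 0, 0], [0, 0, -0.149]], [[0, 0, 0], [0, 0, -0.149]], [[0, 0, 0], [0, 0, -0.149]], [[0, 0, 0], [0, 0, -0.149]]]'

```text
time: 19.1
eef_pos: [444.2, -162.6, 132.5]
tcp_rot: [-0.0, 0.45, 0.893, -0.0]
contact_force: [0.4, -0.5, 0.5]
gripper_width: 59.9
gripper_force: 0.0
```

Request:
carry_out --series '[[[0, 0, 0], [0, 0, -0.149]], [[0, 0, 0], [0, 0, 0]], [[0, 0, 0], [0, 0, 0]]]'

```text
time: 19.4
eef_pos: [444.2, -162.6, 132.5]
tcp_rot: [0.0, 0.387, 0.922, 0.0]
contact_force: [0.7, -0.3, 0.7]
gripper_width: 59.8
gripper_force: 0.0
```

```bash
python3 - <<'E'
from h import *
s=sensors.observe();print(s['time'],s['eef_pos'],s['tcp_rot'],s['joints'][5]);q=s['tcp_rot'];print('psi',2*np.arctan2(q[2],q[1]))
c,W=wrist();f=c['frame'];save('w8.png',f,1.3)
z=W[...,2];H,S,V=cv2.split(cv2.cvtColor(f,cv2.COLOR_RGB2HSV))
n=(abs(W[...,0]-450)<50)&(abs(W[...,1]+163)<50)
p=W[n&(z>34)&(z<44)];print('stud',rect(p))
p=W[n&(z>6)&(z<16)&(V<110)];print('plate',rect(p))
E
```

```text
19.4 [ 444.24623455 -162.56732072  132.53132774] [2.75654914e-05 3.87044706e-01 9.22060950e-01 5.00875456e-07] -1.1519093465303782
psi 2.346743988538149
stud [ 446.6 -159.8   17.6   18.5   45.1]
plate [ 453.4 -160.    57.3   57.9   46. ]
```

View pics/w8.png

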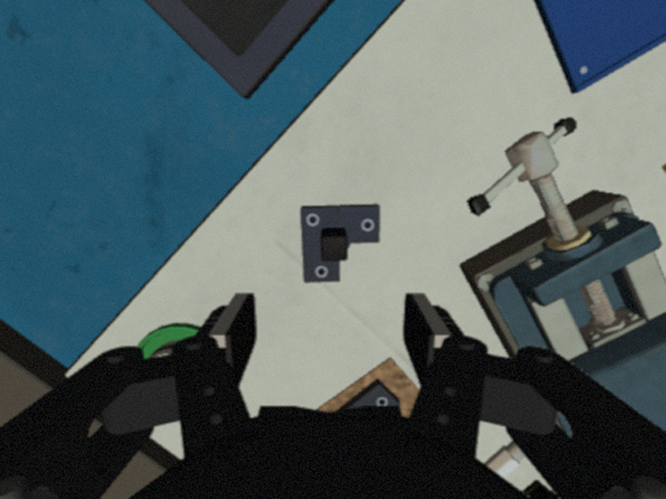

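Stud at (334,243); by depth (446.6,-159.8), yaw -44.5°. Grasping.

Request:
carry_out --series '[[[0.3, 3.7, 20], [0, 0, -0.018]], [[0, 0, 45], [0, 0, 0]], [[0, 0, 32], [0, 0, 0]], [[0, 0, 13], [0, 0, 0]], [[0, 0, 4], [0, 0, 0]]]' --grip_force 60

```text
time: 19.95
eef_pos: [445.9, -159.5, 17.3]
tcp_rot: [-0.001, 0.378, 0.926, -0.0]
contact_force: [-0.5, 0.0, -0.2]
gripper_width: 60.2
gripper_force: 0.0
```

Request:
carry_out --series '[[[0, 0, 0], [0, 0, 0]], [[0, 0, 0], [0, 0, 0]], [[0, 0, 0], [0, 0, 0]], [[0, 0, 0], [0, 0, 0]], [[0, 0, 0], [0, 0, 0]]]' --gripper 0

```text
time: 20.45
eef_pos: [447.7, -160.1, 20.0]
tcp_rot: [0.001, 0.377, 0.926, 0.0]
contact_force: [-1.0, 0.2, 6.3]
gripper_width: 16.4
gripper_force: 59.1
```

Request:
carry_out --series '[[[0, 0, -10], [0, 0, 0]], [[0, 0, -40], [0, 0, 0]], [[0, 0, -45], [0, 0, 0]], [[0, 0, -45], [0, 0, 0]], [[0, 0, 0], [0, 0, 0]]]'

```text
time: 20.95
eef_pos: [450.3, -161.1, 164.9]
tcp_rot: [0.006, 0.377, 0.926, 0.0]
contact_force: [1.2, -0.5, -1.5]
gripper_width: 16.3
gripper_force: 59.1
```

Request:
carry_out --series '[[[0, 0, 0], [0, 0, 0.1489]], [[0, 0, 0], [0, 0, 0.1489]], [[0, 0, 0], [0, 0, 0.1489]], [[0, 0, 0], [0, 0, 0.1489]], [[0, 0, 0], [0, 0, 0.1489]]]'

```text
time: 21.45
eef_pos: [446.2, -159.6, 158.6]
tcp_rot: [-0.0, 0.69, 0.724, -0.0]
contact_force: [1.0, 0.3, -1.3]
gripper_width: 16.5
gripper_force: 59.1
```

Request:
carry_out --series '[[[0, 0, 0], [0, 0, 0.1489]], [[0, 0, 0], [0, 0, 0.1489]], [[38.9, -7.4, 0], [0, 0, 0]], [[38.9, -7.4, 0], [0, 0, 0]], [[38.9, -7.4, 0], [0, 0, 0]]]'

```text
time: 21.95
eef_pos: [452.8, -40.1, 158.6]
tcp_rot: [-0.0, 0.788, 0.615, -0.0]
contact_force: [0.9, 0.4, -0.9]
gripper_width: 16.4
gripper_force: 59.1
```

Request:
carry_out --series '[[[38.9, -7.4, 0], [0, 0, 0]], [[38.9, -7.4, 0], [0, 0, 0]], [[38.9, -7.4, 0], [0, 0, 0]], [[38.9, -7.4, 0], [0, 0, 0]], [[0, 0, 0], [0, 0, 0]]]'

```text
time: 22.45
eef_pos: [462.4, 120.7, 158.8]
tcp_rot: [-0.0, 0.787, 0.617, 0.001]
contact_force: [0.8, 0.4, -1.4]
gripper_width: 16.8
gripper_force: 59.1
```

Request:
carry_out --series '[[[0, 0, 0], [0, 0, 0]], [[0, 0, 0], [0, 0, 0]]]'

```text
time: 22.65
eef_pos: [461.8, 116.3, 158.4]
tcp_rot: [-0.0, 0.788, 0.616, -0.0]
contact_force: [-0.6, -0.2, -0.7]
gripper_width: 16.7
gripper_force: 59.1
```

```bash
python3 - <<'E'
from h import *
s=sensors.observe();q=s['tcp_rot'];print(s['time'],s['eef_pos'],'psi',2*np.arctan2(q[2],q[1]))
c,W=wrist();f=c['frame'];save('w9.png',f,1.3)
z=W[...,2];H,S,V=cv2.split(cv2.cvtColor(f,cv2.COLOR_RGB2HSV))
v,u=np.where((H>100)&(H<125)&(S>120)&(z<12)&(abs(W[...,0]-465)<70)&(abs(W[...,1]-86)<75));print('blue',rect(W[v,u]))
t=s['eef_pos'];p=W[(z>t[2]-18)&(z<t[2]-3)&(V<100)&(np.hypot(W[...,0]-t[0],W[...,1]-t[1])<60)];print('plate',rect(p))
E
```

```text
22.65 [461.76013696 116.27646608 158.38232953] psi 1.3261127702776805
blue [468.3  98.3 101.4  81.   75.3]
plate [466.4 111.7  57.9  56.9  76.3]
```

View pics/w9.png

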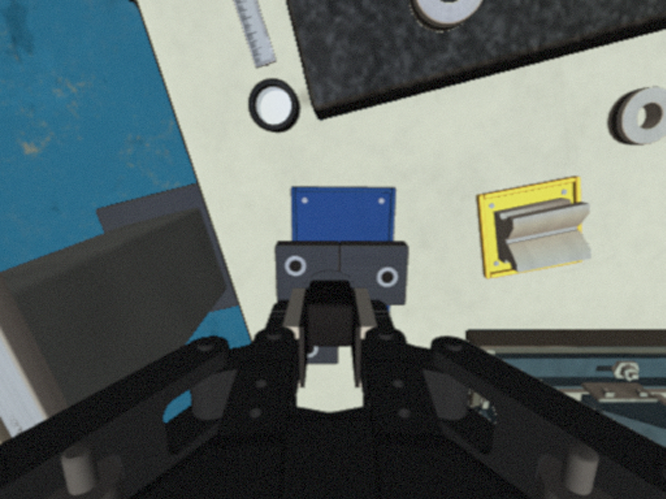

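The plate is held square to the tray, whose far corners are at (292,187) and (395,187). Lowering the black plate into the tray's far half.

Request:
carry_out --series '[[[-0.3, 3, 25], [0, 0, 0]], [[0, 0, 45], [0, 0, 0]], [[0, 0, 40], [0, 0, 0]], [[0, 0, 16], [0, 0, 0]], [[0, 0, 5], [0, 0, 0]]]'

```text
time: 23.2
eef_pos: [463.7, 114.4, 25.6]
tcp_rot: [-0.001, 0.789, 0.615, -0.002]
contact_force: [0.1, -0.2, -2.2]
gripper_width: 16.8
gripper_force: 59.0
```

Request:
carry_out --series '[[[0, 0, 0], [0, 0, 0]], [[0, 0, 2], [0, 0, 0]], [[0, 0, 2], [0, 0, 0]], [[0, 0, 0], [0, 0, 0]]]'

```text
time: 23.6
eef_pos: [465.7, 116.0, 24.2]
tcp_rot: [0.0, 0.788, 0.616, 0.001]
contact_force: [0.1, 0.1, -1.8]
gripper_width: 16.6
gripper_force: 59.0
```

Request:
carry_out --series '[[[0, 0, 1.5], [0, 0, 0]], [[0, 0, 0.5], [0, 0, 0]], [[0, 0, 0], [0, 0, 0]]]'

```text
time: 23.9
eef_pos: [465.7, 116.2, 22.9]
tcp_rot: [0.0, 0.788, 0.616, 0.001]
contact_force: [-2.3, -1.0, 16.6]
gripper_width: 16.7
gripper_force: 61.3
```

Request:
carry_out --series '[[[0, 0, 0], [0, 0, 0]], [[0, 0, 0], [0, 0, 0]], [[0, 0, 0], [0, 0, 0]], [[0, 0, -30], [0, 0, 0]], [[0, 0, -45], [0, 0, 0]]]' --gripper 45

```text
time: 24.4
eef_pos: [463.2, 115.6, 95.2]
tcp_rot: [-0.001, 0.788, 0.616, -0.003]
contact_force: [0.7, 0.3, 0.1]
gripper_width: 44.7
gripper_force: 0.0
```

Request:
carry_out --series '[[[0, 0, -45], [0, 0, 0]], [[0, 0, -45], [0, 0, 0]], [[0, 0, -25], [0, 0, 0]], [[-36.9, 22.6, 0], [0, 0, 0]], [[-36.9, 22.6, 0], [0, 0, 0]]]' --gripper 60

```text
time: 24.9
eef_pos: [491.9, 33.4, 212.9]
tcp_rot: [0.001, 0.787, 0.617, 0.001]
contact_force: [1.2, -0.3, -0.4]
gripper_width: 60.2
gripper_force: 0.0
```

Request:
carry_out --series '[[[-36.9, 22.6, 0], [0, 0, 0]], [[-36.9, 22.6, 0], [0, 0, 0]], [[-36.9, 22.6, 0], [0, 0, 0]], [[-36.9, 22.6, 0], [0, 0, 0]], [[-36.9, 22.6, 0], [0, 0, 0]]]'

```text
time: 25.4
eef_pos: [556.3, -174.7, 211.2]
tcp_rot: [-0.0, 0.788, 0.616, -0.0]
contact_force: [1.1, 0.5, 0.9]
gripper_width: 60.3
gripper_force: 0.0
```

Request:
carry_out --series '[[[-36.9, 22.6, 0], [0, 0, 0]], [[-36.9, 22.6, 0], [0, 0, 0]], [[0, 0, 0], [0, 0, 0.1376]], [[0, 0, 0], [0, 0, 0.1376]], [[0, 0, 0], [0, 0, 0.1376]]]'

```text
time: 25.9
eef_pos: [581.8, -255.9, 210.8]
tcp_rot: [-0.0, 0.899, 0.438, -0.0]
contact_force: [0.5, 0.5, 0.2]
gripper_width: 59.7
gripper_force: 0.0
```

Request:
carry_out --series '[[[0, 0, 20], [0, 0, 0.1376]], [[0, 0, 20], [0, 0, 0.1376]], [[0, 0, 20], [0, 0, 0.1376]], [[0, 0, 10], [0, 0, 0.1376]], [[0, 0, 0], [0, 0, 0.1376]]]'

```text
time: 26.4
eef_pos: [580.8, -254.8, 139.0]
tcp_rot: [-0.001, 0.994, 0.11, -0.002]
contact_force: [-0.1, -1.2, -0.6]
gripper_width: 59.9
gripper_force: 0.0
```

Request:
carry_out --series '[[[0, 0, 0], [0, 0, 0.1376]], [[0, 0, 0], [0, 0, 0.1376]], [[0, 0, 0], [0, 0, 0]], [[0, 0, 0], [0, 0, 0]]]'

```text
time: 26.8
eef_pos: [582.0, -255.4, 141.2]
tcp_rot: [-0.0, 1.0, -0.023, -0.0]
contact_force: [-0.1, -0.2, 0.0]
gripper_width: 60.1
gripper_force: 0.0
```

```bash
python3 - <<'E'
from h import *
s=sensors.observe();q=s['tcp_rot'];print(s['time'],s['eef_pos'],'psi',2*np.arctan2(q[2],q[1]))
c,W=wrist();f=c['frame'];z=W[...,2];H,S,V=cv2.split(cv2.cvtColor(f,cv2.COLOR_RGB2HSV))
n=(abs(W[...,0]-585)<45)&(abs(W[...,1]+253)<45)
p=W[n&(z>37)&(z<47)];print('stud',rect(p))
p=W[n&(z>9)&(z<18)&(V<100)];print('plate',rect(p))
E
```

```text
26.8 [ 581.99363492 -255.38119554  141.20890258] psi -0.04586256867587792
stud [ 581.1 -256.5   17.2   17.3   87.9]
plate [ 585.9 -251.5   58.    58.4   87. ]
```

Request:
carry_out --series '[[[-0.7, 1, 25], [0, 0, 0.004]], [[0, 0, 45], [0, 0, 0]], [[0, 0, 32], [0, 0, 0]], [[0, 0, 13], [0, 0, 0]], [[0, 0, 4], [0, 0, 0]]]'

```text
time: 27.35
eef_pos: [580.6, -256.0, 21.0]
tcp_rot: [-0.001, 1.0, -0.026, -0.001]
contact_force: [0.2, -0.3, 0.7]
gripper_width: 60.0
gripper_force: 0.0
```

Request:
carry_out --series '[[[0, 0, 0], [0, 0, 0]], [[0, 0, 0], [0, 0, 0]], [[0, 0, 0], [0, 0, 0]], [[0, 0, 0], [0, 0, 0]], [[0, 0, 0], [0, 0, 0]]]' --gripper 0

```text
time: 27.85
eef_pos: [582.7, -257.0, 24.4]
tcp_rot: [0.001, 1.0, -0.027, 0.001]
contact_force: [-0.2, -0.4, 6.6]
gripper_width: 16.3
gripper_force: 59.7
```

Request:
carry_out --series '[[[0, 0, -10], [0, 0, 0]], [[0, 0, -45], [0, 0, 0]], [[0, 0, -45], [0, 0, 0]], [[0, 0, -45], [0, 0, 0]], [[0, 0, -45], [0, 0, 0]]]'

```text
time: 28.35
eef_pos: [580.9, -256.1, 214.9]
tcp_rot: [-0.0, 1.0, -0.027, -0.0]
contact_force: [0.4, 0.3, -1.6]
gripper_width: 16.1
gripper_force: 59.1
```

Request:
carry_out --series '[[[0, 0, 0], [0, 0, -0.1376]], [[0, 0, 0], [0, 0, -0.1376]], [[0, 0, 0], [0, 0, -0.1376]], [[0, 0, 0], [0, 0, -0.1376]], [[0, 0, 0], [0, 0, -0.1376]]]'

```text
time: 28.85
eef_pos: [581.0, -256.2, 213.2]
tcp_rot: [0.0, 0.949, 0.315, 0.0]
contact_force: [-0.4, -0.2, -2.0]
gripper_width: 16.2
gripper_force: 59.2
```

Request:
carry_out --series '[[[0, 0, 0], [0, 0, -0.1376]], [[0, 0, 0], [0, 0, -0.1376]], [[0, 0, 0], [0, 0, -0.1376]], [[0, 0, 0], [0, 0, -0.1376]], [[0, 0, 0], [0, 0, -0.1376]]]'

```text
time: 29.35
eef_pos: [581.0, -256.2, 213.1]
tcp_rot: [-0.0, 0.787, 0.616, -0.0]
contact_force: [-0.1, 0.5, -1.6]
gripper_width: 16.5
gripper_force: 59.2
```

```bash
python3 - <<'E'
from h import *
s=sensors.observe();q=s['tcp_rot'];print(s['time'],s['eef_pos'],'psi',2*np.arctan2(q[2],q[1]),s['contact_force'])
E
```

```text
29.35 [ 581.03118638 -256.2097165   213.06359972] psi 1.3282987254195922 [-0.07220505  0.50458335 -1.55386559]
```

Request:
carry_out --series '[[[31.1, -26.6, 0], [0, 0, 0]], [[31.1, -26.6, 0], [0, 0, 0]], [[31.1, -26.6, 0], [0, 0, 0]], [[31.1, -26.6, 0], [0, 0, 0]], [[31.1, -26.6, 0], [0, 0, 0]]]'

```text
time: 29.85
eef_pos: [489.5, -71.7, 213.1]
tcp_rot: [0.0, 0.789, 0.614, 0.0]
contact_force: [0.8, 0.4, -2.9]
gripper_width: 16.5
gripper_force: 59.3
```

Request:
carry_out --series '[[[31.1, -26.6, 0], [0, 0, 0]], [[31.1, -26.6, 0], [0, 0, 0]], [[0, 0, 0], [0, 0, 0]], [[0, 0, 0], [0, 0, 0]], [[0, 0, 0], [0, 0, 0]]]'

```text
time: 30.35
eef_pos: [455.0, -0.0, 213.0]
tcp_rot: [0.0, 0.789, 0.614, 0.0]
contact_force: [0.1, -0.6, -1.8]
gripper_width: 16.4
gripper_force: 59.4
```

```bash
python3 - <<'E'
from h import *
s=sensors.observe();q=s['tcp_rot'];t=s['eef_pos'];print(s['time'],t,'psi',2*np.arctan2(q[2],q[1]))
c,W=wrist();f=c['frame'];save('w10.png',f,1.3);z=W[...,2];H,S,V=cv2.split(cv2.cvtColor(f,cv2.COLOR_RGB2HSV))
n=(abs(W[...,0]-467)<65)&(abs(W[...,1]-95)<65)
p=W[n&(z>36)&(z<47)];print('blk stud',rect(p),np.median(p,0))
p=W[n&(z>9)&(z<18)&(V<100)&(S<110)];print('blk plate',rect(p),np.percentile(p[:,2],[5,50,95]))
m=n&(H>100)&(H<125)&(S>120)&(z<12);print('blue',rect(W[m]))
p=W[(z>t[2]-18)&(z<t[2]-3)&(V<100)&(np.hypot(W[...,0]-t[0],W[...,1]-t[1])<60)];print('held plate',rect(p))
E
```

```text
30.35 [ 4.55028114e+02 -4.36848226e-02  2.13046123e+02] psi 1.3224110335888848
blk stud [466.6 117.1  18.1  17.6  75.4] [466.803413   117.05962857  40.25231778]
blk plate [470.2 110.8  56.9  56.9  75.8] [11.17079751 12.45480669 13.90085684]
blue [467.2  93.4 111.2  81.3  75.7]
held plate [451.9  12.   67.1  38.2   1.4]
```

View pics/w10.png

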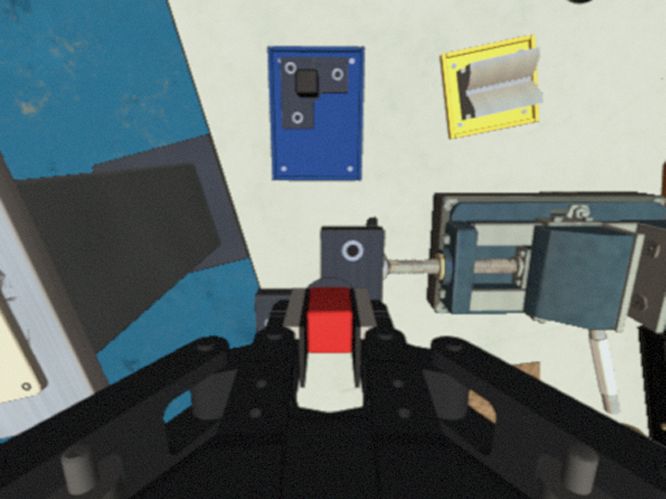

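Black lies flat in the far part of the blue tray, with its arm along the left. The held red plate's arm points forward on the right, so the two will interlock.

Request:
carry_out --series '[[[35.2, -1.2, 0], [0, 0, 0]], [[35.2, -1.2, 0], [0, 0, 0]], [[0, 0, 35], [0, 0, 0]], [[0, 0, 45], [0, 0, 0]], [[0, 0, 40], [0, 0, 0]]]'

```text
time: 30.9
eef_pos: [470.3, 68.6, 91.2]
tcp_rot: [0.0, 0.79, 0.614, 0.001]
contact_force: [-0.0, 0.4, -2.8]
gripper_width: 16.5
gripper_force: 59.4
```

Request:
carry_out --series '[[[0, 0, 25], [0, 0, 0]], [[0, 0, 15], [0, 0, 0]], [[0, 0, 0], [0, 0, 0]], [[0, 0, 0], [0, 0, 0]]]'

```text
time: 31.3
eef_pos: [470.0, 68.6, 52.5]
tcp_rot: [-0.0, 0.79, 0.614, -0.0]
contact_force: [-0.1, 0.1, -1.0]
gripper_width: 16.2
gripper_force: 59.3
```

```bash
python3 - <<'E'
from h import *
s=sensors.observe();q=s['tcp_rot'];t=s['eef_pos'];print(s['time'],t,'psi',2*np.arctan2(q[2],q[1]))
E
```

```text
31.3 [469.97421007  68.55147879  52.49478129] psi 1.3212069328814506
```

Request:
carry_out --series '[[[0, 0, 15], [0, 0, 0]], [[0, 0, 7], [0, 0, 0]], [[0, 0, 3], [0, 0, 0]], [[0, 0, 1], [0, 0, 0]], [[0, 0, 0], [0, 0, 0]]]'

```text
time: 31.8
eef_pos: [469.7, 69.2, 26.9]
tcp_rot: [0.0, 0.789, 0.614, 0.0]
contact_force: [0.2, -0.9, -3.2]
gripper_width: 16.8
gripper_force: 59.4
```

Request:
carry_out --series '[[[0, 0, 1], [0, 0, 0]], [[0, 0, 1], [0, 0, 0]], [[0, 0, 0], [0, 0, 0]]]'

```text
time: 32.1
eef_pos: [469.4, 69.2, 24.5]
tcp_rot: [0.0, 0.789, 0.614, 0.0]
contact_force: [-0.1, 0.3, -1.5]
gripper_width: 16.5
gripper_force: 59.4
```

Request:
carry_out --series '[[[0, 0, 1], [0, 0, 0]], [[0, 0, 0], [0, 0, 0]]]'

```text
time: 32.3
eef_pos: [469.5, 69.2, 24.4]
tcp_rot: [0.0, 0.789, 0.614, 0.0]
contact_force: [-3.4, -0.7, 12.3]
gripper_width: 16.5
gripper_force: 61.2
```

Request:
carry_out --series '[[[0, 0, 0], [0, 0, 0]], [[0, 0, 0], [0, 0, 0]], [[0, 0, 0], [0, 0, 0]], [[0, 0, -20], [0, 0, 0]], [[0, 0, -45], [0, 0, 0]]]' --gripper 45

```text
time: 32.8
eef_pos: [467.0, 68.9, 86.6]
tcp_rot: [-0.002, 0.789, 0.614, -0.003]
contact_force: [1.2, -0.5, 0.5]
gripper_width: 44.9
gripper_force: 0.0
```

Request:
carry_out --series '[[[0, 0, -45], [0, 0, 0]], [[0, 0, -45], [0, 0, 0]], [[-40, 15, -25], [0, 0, 0]], [[-40, 15, 0], [0, 0, 0]], [[-40, 15, 0], [0, 0, 0]]]'

```text
time: 33.3
eef_pos: [484.2, -59.4, 204.9]
tcp_rot: [0.001, 0.789, 0.615, 0.001]
contact_force: [0.7, 0.2, 0.5]
gripper_width: 45.1
gripper_force: 0.0
```

Request:
carry_out --series '[[[0, 0, -45], [0, 0, 0]], [[0, 0, -45], [0, 0, 0]], [[0, 0, 0], [0, 0, 0]], [[0, 0, 0], [0, 0, 0]]]'

```text
time: 33.7
eef_pos: [483.9, -58.4, 294.2]
tcp_rot: [0.001, 0.789, 0.614, 0.001]
contact_force: [-0.7, 0.8, -0.8]
gripper_width: 44.9
gripper_force: 0.0
```

```bash
python3 - <<'E'
from h import *
s=sensors.observe();t=s['eef_pos'];print(s['time'],t)
c,W=wrist();f=c['frame'];save('w11.png',f,1.5);z=W[...,2];H,S,V=cv2.split(cv2.cvtColor(f,cv2.COLOR_RGB2HSV))
n=(abs(W[...,0]-467)<65)&(abs(W[...,1]-95)<65)
p=W[n&(z>34)&(z<50)];
for a in (p[p[:,1]>93],p[p[:,1]<93]): print('stud',rect(a),np.median(a,0))
p=W[n&(z>9)&(z<20)&(V<100)&(S<110)];print('plates',rect(p),np.percentile(p[:,2],[5,50,95]))
for n,x,y,zt in(('ring',438,-329,25),('vb',622,77,37)):
  p=W[(z>zt-6)&(z<zt+8)&(abs(W[...,0]-x)<45)&(abs(W[...,1]-y)<40)];print(n,len(p),rect(p) if len(p) else '',np.median(p,0))
c=camera('scene');W=cloud(c);z=W[...,2]
for n,x,y,zt in(('ring',438,-329,25),('vb',622,77,37)):
  p=W[(z>zt-5)&(z<zt+5)&(abs(W[...,0]-x)<45)&(abs(W[...,1]-y)<40)];print('scene',n,len(p),rect(p) if len(p) else '',np.median(p,0))
E
```

```text
33.7 [483.89360026 -58.35404594 294.24861479]
stud [466.4 116.5  17.3  18.2  75.1] [466.7867495  116.09383297  40.16001359]
stud [469.9  66.5  18.4  17.2  74.6] [469.82803448  66.04596651  40.03047866]
plates [468.1  91.5  96.   62.1  76.6] [10.87642261 12.49367654 13.98962073]
ring 260 [ 441.3 -310.9   20.8   53.3   85.8] [ 440.69022404 -310.55567198   24.27733328]
vb 978 [621.7  77.2  42.3  55.7  88.2] [621.38562215  86.59004595  35.73535324]
scene ring 330 [ 434.1 -330.    58.7   56.8   36.2] [ 431.18298329 -330.88625748   25.33277734]
scene vb 112 [618.   77.2  44.8  56.5  88.8] [614.63452999  86.85066864  36.74152607]
```

View pics/w11.png

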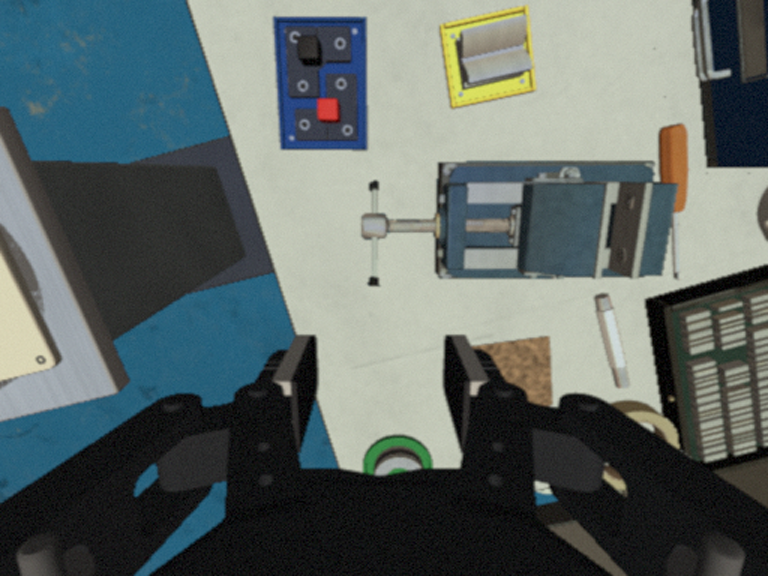

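Both plates lie interlocked and flat in the blue tray, at (310,48) and (328,108). The V-block sits in the yellow tray and the ring in the nest at (398,460). Handing in.

```bash
python3 -c "
from workcell import hand_in
print(hand_in())"
```

```text
the job is handed in; nothing more can be done
None
```

I handed the job in at about 34 s on the robot's clock, and no verdict came back; by my last camera check, both L-plates were flat and interlocked in the blue tray, the ring gauge was in the green nest, and the V-block was upright in the yellow tray, with the bottle and loupe untouched as far as I could tell (I didn't re-measure them).

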